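# Find the grinder flywheel's heavy side and hold it down

## Robot

A 7-joint arm with a two-finger parallel gripper is mounted at the origin on a cart in front of the work surface, level with it; the furniture and walls round the work are solid. World frame = base frame: x ahead of the robot, y to its left, z up, the work surface at z = 0. Lengths are in m, angles in rad, forces in N, time in s.
With the tool pointing down it reaches from about 0.4 to 0.85 m from the base axis. Payload 4.4 kg.
Tool frame: the origin (TCP) lies midway between the tips of the shut fingers; the grasp point (between the pads) lies 19 mm behind it; z points along the fingers, y is the line along which they close (so a half turn about z gives the same grasp; the last joint's range is limited). The gripper opens to 94 mm and grips with 3 to 60 N. Pads are 16 mm wide; open, the fingers measure 119 mm over their backs; the gripper's body (75 mm by 177 mm) begins 78 mm behind the grasp point.
Start: joints at [-1.347, 0.628, 0.038, 1.517, -0.027, 0.996, -0.02], TCP at [0.186, 0.623, 0.205] pointing down, gripper open.
Joint ranges: [-3.06, 3.06], [-0.37, 2.12], [-1.25, 1.32], [0.18, 2.47], [-1.1, 4.24], [0.23, 1.98], [-2.94, 2.94]. Speed limits (rad/s): [2.57, 2.57, 3.14, 3.14, 3.14, 3.14, 3.14].

## Interface

Orientations are given as a rotation vector (axis times angle).
In Python, from workcell import observe, viewer, job gives the robot as it stands.
- The arm moves only by the tool step_arm, never from a script. Its argument "moves" is a list that holds one entry, the list of rows, each a list of 5 numbers: the shift along the tool's x, y, z in m, then the turn about the tool's z in rad, then the finger opening in m, from 0 to 0.094. In form: [[[tx, ty, tz, roll, jaw], ...]]. A call has exactly 10 rows; each row is the pose to reach, as a shift and turn from the pose commanded when the call began, along the tool's axes at that moment; what a row does not reach only later rows make up. A row lasts 1/12 s, in which the tool goes at most 41.7 mm and 7.16 degrees, less where a joint would pass 70% of its speed; a pose out of reach is approached as far as the arm can. A call with a gripper value outside its range is refused whole. The fingers move at their own pace and stop on an object; "newtons" is the grip in N (left out, the last holds). Time passes only in rows, so rows that repeat a pose let the fingers close, or fill a call up. It gives the time, the measured TCP pose, the force, the opening and the grip force at its end, in the units of the state.
- observe(): the state, without advancing time (a new reading comes with each control period).
- viewer.grab_frame(name): name is "scene" or "top" or "wrist"; returns a dict with "frame" (384x512x3 uint8, red, green, blue), "fovy" (degrees; the focal length in pixels is half the picture's height over the tangent of half this angle, whatever the lens; pixels are square), "cx", "cy" (the principal point, pixels), "k1" (the pictures are not rectified: a ray, as slopes to the right and down, at radius r is drawn at 1 + k1 r^2 times it, then the intrinsics apply), "rvec" (rotation vector, rad) and "tvec" (3), from world to camera coordinates, as OpenCV has them. Camera axes: x right, y down, z forward; pixel columns grow to the right and rows downward; lengths in m; the calibration is good to about 2 mm. A picture is of the moment at which its call begins. There is no depth.
- job.hand_in(): hands the job in; it is judged then, once.
The state is a dict: "t": time; "qpos": joint angles; "joint_velocities": joint speeds; "joint_torque": joint torques, N m; "tool_pos": TCP position; "eef_rot": TCP orientation; "contact_force": force on the tool from outside, world axes, zero at the start; "ft_torque": the same for the moment, N m; "gripper_width": finger opening in m; "gripper_force": force on a finger pad.
Only numpy, scipy, OpenCV 4.12 (cv2) and the standard library are available. Lean on these libraries where they do the work, as an engineer would, in place of code of your own. Each camera call takes 0.05 s, during which the arm holds its last target. There are 200 camera calls.

## Task

The grinder's flywheel is out of balance, but its bearings are too stiff for it to settle by itself and the heavy side cannot be seen: turn the wheel gently by the pegs on its face, feel which way it pulls, and bring the heavy side straight down. Finish still gripping a peg, holding the wheel still like that. Leave the parts and tools lying around alone.

Things in the scene. Friction and masses are not known exactly. Their poses are not given: they have to be found in the camera images.
- balancing_stand: Balancing stand, fixed to the table: grey base plate (170 mm wide, 15 mm high, from 50 mm in front of the wheel's middle to 110 mm behind it) with a blue column and bearing housing behind the wheel (155 mm high). Origin: on the table, straight below the wheel's centre. x runs along the axle, from the free front face to the column; y is level, across the axle; z up.
- wheel_centre (a point): Centre of the flywheel, on the axle, 125 mm above the table. Frame as the stand's. The wheel is a steel disc 170 mm across and 20 mm thick, with five pegs on its front face (-x), 72 degrees apart, 70 mm from the axle, parallel to it, 45 mm long. Each carries a round black grip, 14 mm thick, that revolves freely on its peg, so the fingers need not tilt with the wheel. Turn the wheel by the upper pegs, from above.
- red_peg (a point): The peg with the red dot on its end, a point in the middle of its free length, 34 mm in front of the wheel's middle and 70 mm from the axle. It only shows the wheel's angle; it says nothing of where the heavy side is.
- flywheel (a joint): Wheel angle, rad, no stops; grows as the wheel's top moves towards the stand's -y (clockwise seen from the front); 0: red peg on top. Stiff bearings (about 0.4 N m of friction either way): the wheel stays where left. The heavy side pulls 0.27 to 0.38 N m about the axle when level with it, none when straight below or above: the mean of the (signed) forces to turn it slowly one way and the other is that pull.
- plate_fine: Perforated grinder plate with many small holes, 62 mm across, 8 mm thick, lying on the table; a bystander. Origin: centre of its underside.
- plate_coarse: Perforated grinder plate with few large holes, 62 mm across, 8 mm thick, lying on the table; a bystander. Origin: centre of its underside.
- screwdriver: Orange-handled screwdriver, 181 mm long, lying on the table; a bystander. Origin: centre of its underside.
- spanner_13: Small steel spanner, 154 mm long, 7 mm thick, lying on the table; a bystander. Origin: centre of its underside.

How it is judged:
At the end, for the whole second after the job is handed in: The flywheel's heavy side is straight below the axle, within 20 degrees either way; the wheel is still and the fingers are gripping it by a peg in front of its face (more than 5 N) (y of heavy_spot in the frame of wheel_centre between -0.0206 and 0.0206 m and z of heavy_spot in the frame of wheel_centre below 0 m and contact force between the fingers and flywheel above 5 N and x of the grasp point in the frame of wheel_centre between -0.07 and -0.012 m and velocity of joint flywheel between -0.05 and 0.05 rad/s); the arm keeps its last pose, push and grip.
It fails at once if the flywheel is flung round (faster than 4 rad/s) (velocity of joint flywheel above 4 rad/s or velocity of joint flywheel below -4 rad/s).
It fails at once if a part or tool lying on the table is moved by more than 30 mm (distance of any of plate_fine, plate_coarse, screwdriver, spanner_13 from where it was at the start of the episode above 0.03 m).
It also fails if it takes over 72 s, if anything falls off the work surface, if the arm or the gripper's body presses on something with over 40 N, if the wrist force passes 120 N, or if a joint passes its speed limit or range.

## Working session

There is one attempt and no reset: what is moved stays moved. The work goes in short steps, Python scripts to look and compute and a tool call to move; the robot and the scene stay as the last step left them, time stands still between calls to the robot, and variables do not carry over. Pictures are saved under pics/ and viewed, at most 10 in all, crops included, and the job is handed in when it is done.

Besides the shell and the picture viewer there is one more tool, called as a command line: name --argument value ..., lists and objects as JSON in quotes. step_arm: Moves the arm, as the interface text tells. Its arguments: {"type":"object","properties":{"moves":{"type":"array"},"newtons":{"type":"number"}},"required":["moves"]}

```bash
mkdir -p pics; cat > h.py <<'E'
import numpy as np,cv2,json,pickle
from scipy.spatial.transform import Rotation as R
from workcell import observe,viewer,job
def grab(name,fn):
    f=viewer.grab_frame(name); cv2.imwrite('pics/'+fn+'.png',cv2.cvtColor(np.asarray(f['frame']),cv2.COLOR_RGB2BGR))
    pickle.dump(f,open('pics/'+fn+'.pkl','wb')); return f
def cam(f):
    h=np.asarray(f['frame']).shape[0]; F=h/2/np.tan(np.radians(f['fovy'])/2)
    return np.array([[F,0,f['cx']],[0,F,f['cy']],[0,0,1]]),np.array([f['k1'],0,0,0.]),np.array(f['rvec'],float),np.array(f['tvec'],float)
def proj(f,P):
    K,d,r,t=cam(f); return cv2.projectPoints(np.array(P,float).reshape(-1,1,3),r,t,K,d)[0].reshape(-1,2)
def ray(f,uv):
    K,d,r,t=cam(f); p=cv2.undistortPoints(np.array([[uv]],float),K,d).ravel(); M=cv2.Rodrigues(r)[0]
    return -M.T@t, M.T@np.array([p[0],p[1],1])
def onplane(f,uv,z):
    c,v=ray(f,uv); return c+v*(z-c[2])/v[2]
E
python3 - <<'E'
from h import *
a=grab('scene','s0');b=grab('top','t0')
for f in(a,b): print(ray(f,(256,192)),f['k1'])
s=observe(); print(s['tool_pos'],s['eef_rot'],s['contact_force'])
E
```

```text
(array([-0.11242731, -0.51036677,  0.8260573 ]), array([ 0.56951659,  0.5104687 , -0.64439781])) -0.046078727327865866
(array([ 0.42477897, -0.00443811,  1.15530504]), array([ 0.05629333, -0.02170503, -0.99818918])) 0.039903412775425855
[0.18554115 0.62235039 0.20467237] [-4.53574816e-01 -3.10844706e+00  2.56339376e-03] [-0.77924448 -0.95603924 -0.28751625]
```

View pics/s0.png

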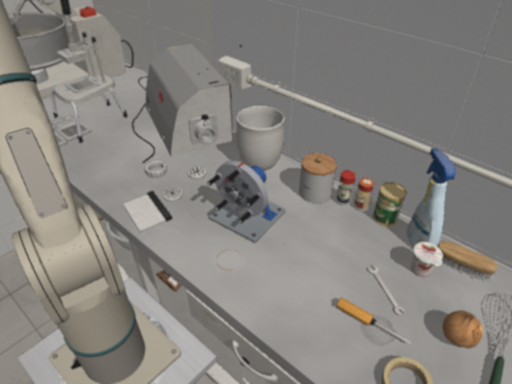

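View pics/t0.png

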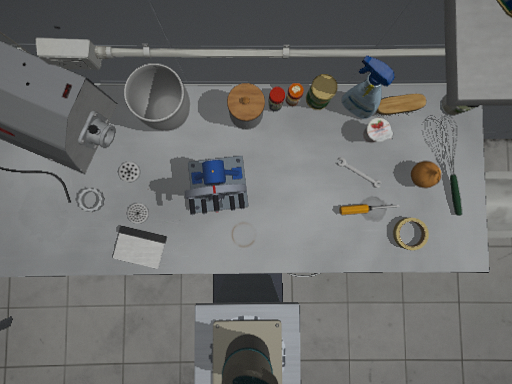

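The scene view shows the stand around (245,200), with the wheel facing the robot. The top view shows it at about (217,185), with the pegs pointing down the image towards the robot. I'll zoom in on both.

```bash
python3 - <<'E'
import cv2,numpy as np
a=cv2.imread('pics/s0.png')[150:245,195:295];b=cv2.imread('pics/t0.png')[145:225,175:260]
a=cv2.resize(a,(400,380),interpolation=2);b=cv2.resize(b,(400,380),interpolation=2)
cv2.imwrite('pics/c0.png',np.hstack([a,b]))
E
```

```text
(no output)
```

View pics/c0.png

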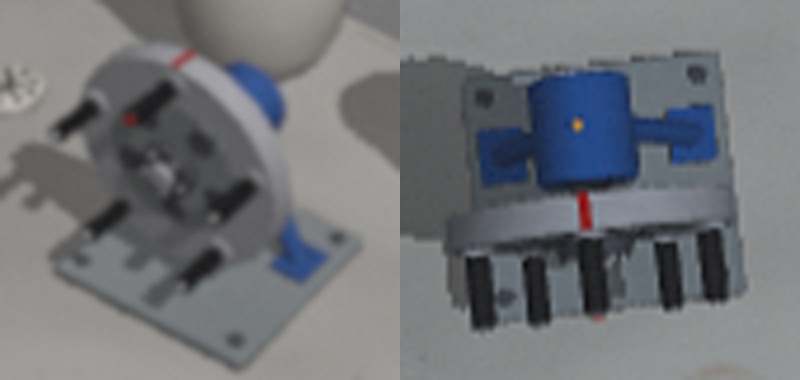

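The crop shows the red peg close to the top, with its dot at scene pixel (228,180), and five clear peg ends. I'll fit the stand pose and wheel angle from these points.

```bash
cat > fit.py <<'E'
from h import *
from scipy.optimize import least_squares
T=lambda p:(175+(p[0]-400)/4.706,145+p[1]/4.75)
S=lambda p:(195+p[0]/4,150+p[1]/4)
f1=pickle.load(open('pics/s0.pkl','rb'));f2=pickle.load(open('pics/t0.pkl','rb'))
C={'bl':(.11,.085,.015),'br':(.11,-.085,.015),'fr':(-.05,-.085,.015),'fl':(-.05,.085,.015)}
def peg(k,th): a=th+k*2*np.pi/5; return (-.055,-.07*np.sin(a),.125+.07*np.cos(a))
obs=[(f2,'bl',T((470,85))),(f2,'br',T((718,52))),(f2,'fr',T((745,290))),(f1,'fl',S((52,265))),(f1,'fr',S((238,368))),(f1,'br',S((360,243))),
(f2,0,T((597,318))),(f2,4,T((482,328))),(f2,1,T((717,300))),
(f1,0,S((131,119))),(f1,4,S((57,133))),(f1,3,S((92,233))),(f1,2,S((183,285))),(f1,1,S((213,215)))]
def res(p,full=False):
    x,y,w,th=p;M=R.from_euler('z',w).as_matrix();o=[]
    for f,k,uv in obs:
        q=np.array(C[k] if isinstance(k,str) else peg(k,th)); o.append(proj(f,M@q+[x,y,0])[0]-uv)
    return np.array(o) if full else np.ravel(o)
if __name__=='__main__':
    s=least_squares(res,[.6,.1,.1,0],loss='soft_l1'); print(s.x,np.degrees(s.x[2:])); print(np.round(res(s.x,True),1).tolist())
E
python3 fit.py
```

```text
[0.48595399 0.08311889 0.1007305  0.02508583] [5.77143235 1.43731223]
[[-1.9, -2.3], [0.6, -1.1], [0.4, 0.5], [0.1, 0.0], [0.2, -0.5], [1.2, -1.1], [-0.1, -1.2], [0.6, -0.5], [-0.0, 0.1], [-0.6, 0.2], [-0.8, 1.1], [-1.1, 1.1], [-0.6, 0.8], [-0.4, 1.0]]
```

```bash
cat >> h.py <<'E'
C0=np.array([.486,.083,.125]);YAW=.1007
M0=R.from_euler('z',YAW).as_matrix()
def pegpos(a,x=-.034): return C0+M0@np.array([x,-.07*np.sin(a),.07*np.cos(a)])
def tool(s): 
    return np.array(s['tool_pos']),R.from_rotvec(s['eef_rot']).as_matrix()
def rel(s,target): p,m=tool(s); return m.T@(np.array(target)-p)
E
python3 - <<'E'
from h import *
s=observe();p,m=tool(s);print(m.round(3))
ys=M0[:,1]; 
for sg in(1,-1):
    v=m.T@(sg*ys); print(sg,'roll',np.arctan2(-v[0],v[1]))
print(rel(s,pegpos(.025)+[0,0,-.019+.08]).round(4),s['qpos'])
E
```

```text
[[-0.958  0.286 -0.   ]
 [ 0.286  0.958 -0.002]
 [-0.    -0.002 -1.   ]]
1 roll -0.3904890283805593
-1 roll 2.751103625209234
[-0.4113 -0.4456 -0.0506] [-1.34680661  0.62922822  0.03844515  1.51823729 -0.02700398  0.99629266
 -0.01999705]
```

step_arm --moves '[[[-0.01,-0.01,-0.03,-0.04,0.06],[-0.03,-0.03,-0.06,-0.08,0.06],[-0.055,-0.06,-0.08,-0.12,0.06],[-0.08,-0.087,-0.08,-0.16,0.06],[-0.105,-0.114,-0.08,-0.2,0.06],[-0.13,-0.141,-0.08,-0.24,0.06],[-0.155,-0.168,-0.08,-0.28,0.06],[-0.18,-0.195,-0.08,-0.32,0.06],[-0.205,-0.222,-0.08,-0.36,0.06],[-0.23,-0.249,-0.08,-0.39,0.06]]]' --newtons 20

```text
t: 0.93
tool_pos: [0.3352, 0.3167, 0.2853]
eef_rot: [0.161, -3.137, 0.0]
contact_force: [-0.2, -0.6, 0.7]
gripper_width: 0.06
gripper_force: 0.0
```

```bash
python3 - <<'E'
from h import *
s=observe();print(s['t'],s['tool_pos'],s['contact_force'])
print(rel(s,pegpos(.025)+[0,0,-.019+.08]).round(4))
p,m=tool(s);print((M0.T@m).round(3))
E
```

```text
0.9333 [0.33524518 0.31666055 0.28532861] [-0.20689626 -0.62626408  0.65068701]
[-0.0921 -0.2495  0.0294]
[[-1.    -0.002 -0.   ]
 [-0.002  1.    -0.   ]
 [ 0.    -0.    -1.   ]]
```

step_arm --moves '[[[-0.012,-0.033,0,0,0.06],[-0.024,-0.066,0,0,0.06],[-0.037,-0.1,0,0,0.06],[-0.05,-0.135,0,0,0.06],[-0.062,-0.17,0,0,0.06],[-0.075,-0.2,0.01,0,0.06],[-0.085,-0.23,0.02,0,0.06],[-0.09,-0.245,0.025,0,0.06],[-0.092,-0.25,0.029,0,0.06],[-0.092,-0.25,0.029,0,0.06]]]'

```text
t: 1.77
tool_pos: [0.4512, 0.0779, 0.2556]
eef_rot: [0.153, -3.136, 0.001]
contact_force: [-0.1, 0.8, -0.4]
gripper_width: 0.0601
gripper_force: 0.0
```

```bash
python3 - <<'E'
from h import *
f=grab('wrist','w1');s=observe();print(s['t'],s['tool_pos'],s['contact_force'])
print(rel(s,pegpos(.025)+[0,0,-.019]).round(4))
for k in (0,1,4): print(k,proj(f,[pegpos(.025+k*2*np.pi/5,-.055),pegpos(.025+k*2*np.pi/5,-.013)]).round(0).tolist())
E
```

```text
1.8167 [0.45098574 0.07945367 0.25603429] [0.17683128 1.5004705  0.80457047]
[-0.0013 -0.0018  0.0801]
0 [[257.0, 185.0], [257.0, 227.0]]
1 [[198.0, 173.0], [200.0, 209.0]]
4 [[319.0, 173.0], [316.0, 210.0]]
```

View pics/w1.png

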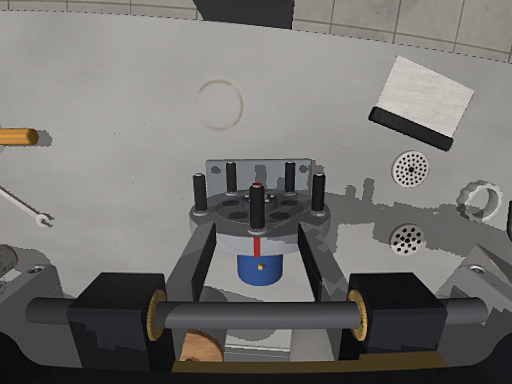

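The wrist view matches the fit to within 1–4 px: red peg end at (257,186), neighbours at (198,177) and (319,177). I'll descend and grip it.

step_arm --moves '[[[-0.001,-0.001,0.02,0,0.06],[-0.001,-0.001,0.04,0,0.06],[-0.001,-0.001,0.06,0,0.06],[-0.001,-0.001,0.075,0,0.06],[-0.001,-0.001,0.08,0,0.06],[-0.001,-0.001,0.08,0,0.06],[-0.001,-0.001,0.08,0,0.03],[-0.001,-0.001,0.08,0,0.005],[-0.001,-0.001,0.08,0,0.005],[-0.001,-0.001,0.08,0,0.005]]]' --newtons 20

```text
t: 2.65
tool_pos: [0.4531, 0.0784, 0.1772]
eef_rot: [-0.157, 3.136, 0.001]
contact_force: [-0.3, 0.3, -0.2]
gripper_width: 0.037
gripper_force: 0.0
```

```bash
cat > arc.py <<'E'
# arc.py a0 a1 : rows (mm) about tool axes (x=-stand x,y=stand y,z=down) for peg angle a0->a1 deg
import sys,numpy as np
a0,a1=np.radians([float(v) for v in sys.argv[1:3]])
for i in range(1,11):
    a=a0+(a1-a0)*i/10; print([0,round(-.07*(np.sin(a)-np.sin(a0)),4),round(-.07*(np.cos(a)-np.cos(a0)),4),0,.005],end=', ')
print()
E
cat > log.py <<'E'
from h import *
import sys
# log.py dir: append peg angle & torque
s=observe(); p=np.array(s['tool_pos'])+[0,0,-0.0]; p[2]+=.019
q=M0.T@(p-C0); a=np.arctan2(-q[1],q[2]); F=M0.T@np.array(s['contact_force'])
# force on wheel=-F ; torque in +angle sense: tangential dir (-cos a, -sin a) in (y,z)
tq=.07*(-(F[1])*-np.cos(a)-(F[2])*-np.sin(a)); rad=-F[1]*-np.sin(a)-F[2]*np.cos(a)
print('t%.2f ang %.1f r %.4f x %.4f tq %.3f rad %.1f Fx %.1f w %.4f g %.1f'%(s['t'],np.degrees(a),np.hypot(q[1],q[2]),q[0],tq,rad,F[0],s['gripper_width'],s['gripper_force']))
if len(sys.argv)>1: open('log.txt','a').write('%f %f %f %s\n'%(np.degrees(a),tq,rad,sys.argv[1]))
E
python3 log.py; for r in "1 15" "15 30" "30 45"  ; do python3 arc.py $r; done
```

```text
t2.65 ang 1.0 r 0.0713 x -0.0332 tq 0.021 rad 0.2 Fx -0.3 w 0.0370 g 0.0
[0, np.float64(-0.0017), np.float64(0.0001), 0, 0.005], [0, np.float64(-0.0034), np.float64(0.0001), 0, 0.005], [0, np.float64(-0.0051), np.float64(0.0003), 0, 0.005], [0, np.float64(-0.0068), np.float64(0.0005), 0, 0.005], [0, np.float64(-0.0085), np.float64(0.0007), 0, 0.005], [0, np.float64(-0.0102), np.float64(0.0009), 0, 0.005], [0, np.float64(-0.0119), np.float64(0.0012), 0, 0.005], [0, np.float64(-0.0136), np.float64(0.0016), 0, 0.005], [0, np.float64(-0.0152), np.float64(0.002), 0, 0.005], [0, np.float64(-0.0169), np.float64(0.0024), 0, 0.005], 
[0, np.float64(-0.0018), np.float64(0.0005), 0, 0.005], [0, np.float64(-0.0035), np.float64(0.001), 0, 0.005], [0, np.float64(-0.0052), np.float64(0.0016), 0, 0.005], [0, np.float64(-0.007), np.float64(0.0023), 0, 0.005], [0, np.float64(-0.0087), np.float64(0.0029), 0, 0.005], [0, np.float64(-0.0104), np.float64(0.0037), 0, 0.005], [0, np.float64(-0.012), np.float64(0.0044), 0, 0.005], [0, np.float64(-0.0137), np.float64(0.0052), 0, 0.005], [0, np.float64(-0.0153), np.float64(0.0061), 0, 0.005], [0, np.float64(-0.0169), np.float64(0.007), 0, 0.005], 
[0, np.float64(-0.0016), np.float64(0.0009), 0, 0.005], [0, np.float64(-0.0031), np.float64(0.0019), 0, 0.005], [0, np.float64(-0.0046), np.float64(0.0029), 0, 0.005], [0, np.float64(-0.0061), np.float64(0.004), 0, 0.005], [0, np.float64(-0.0076), np.float64(0.0051), 0, 0.005], [0, np.float64(-0.0091), np.float64(0.0062), 0, 0.005], [0, np.float64(-0.0105), np.float64(0.0074), 0, 0.005], [0, np.float64(-0.0118), np.float64(0.0086), 0, 0.005], [0, np.float64(-0.0132), np.float64(0.0098), 0, 0.005], [0, np.float64(-0.0145), np.float64(0.0111), 0, 0.005],
```

step_arm --moves '[[[0,0,0.001,0,0.005],[0,0,0.001,0,0.005],[0,0,0.001,0,0.005],[0,0,0.001,0,0.005],[0,0,0.001,0,0.005],[0,-0.002,0.001,0,0.005],[0,-0.004,0.001,0,0.005],[0,-0.006,0.001,0,0.005],[0,-0.008,0.0015,0,0.005],[0,-0.01,0.0015,0,0.005]]]' --newtons 20

```text
t: 3.48
tool_pos: [0.4534, 0.0716, 0.175]
eef_rot: [0.161, -3.137, -0.006]
contact_force: [-0.5, 8.8, -1.6]
gripper_width: 0.0133
gripper_force: 20.0
```

```bash
python3 log.py 1; sed -i 's/round(\(-.07\*(np.[a-z]*(a)-np.[a-z]*(a0))\),4)/round(float(\1),4)/g' arc.py; for r in "9 30" "30 50"  ; do python3 arc.py $r; done
```

```text
t3.48 ang 6.6 r 0.0695 x -0.0336 tq 0.601 rad 2.7 Fx 0.3 w 0.0133 g 20.0
[0, -0.0025, 0.0004, 0, 0.005], [0, -0.005, 0.001, 0, 0.005], [0, -0.0075, 0.0016, 0, 0.005], [0, -0.01, 0.0023, 0, 0.005], [0, -0.0124, 0.0032, 0, 0.005], [0, -0.0148, 0.0041, 0, 0.005], [0, -0.0172, 0.005, 0, 0.005], [0, -0.0195, 0.0061, 0, 0.005], [0, -0.0218, 0.0073, 0, 0.005], [0, -0.024, 0.0085, 0, 0.005], 
[0, -0.0021, 0.0013, 0, 0.005], [0, -0.0041, 0.0026, 0, 0.005], [0, -0.0061, 0.004, 0, 0.005], [0, -0.0081, 0.0055, 0, 0.005], [0, -0.01, 0.007, 0, 0.005], [0, -0.0118, 0.0086, 0, 0.005], [0, -0.0136, 0.0103, 0, 0.005], [0, -0.0154, 0.012, 0, 0.005], [0, -0.017, 0.0138, 0, 0.005], [0, -0.0186, 0.0156, 0, 0.005],
```

step_arm --moves '[[[0,-0.0025,0.0004,0,0.005],[0,-0.005,0.001,0,0.005],[0,-0.0075,0.0016,0,0.005],[0,-0.01,0.0023,0,0.005],[0,-0.0124,0.0032,0,0.005],[0,-0.0148,0.0041,0,0.005],[0,-0.0172,0.005,0,0.005],[0,-0.0195,0.006,0,0.005],[0,-0.0218,0.007,0,0.005],[0,-0.024,0.0085,0,0.005]]]'

```text
t: 4.32
tool_pos: [0.4561, 0.047, 0.1667]
eef_rot: [-0.16, 3.137, 0.005]
contact_force: [-1.2, 6.4, 4.7]
gripper_width: 0.0134
gripper_force: 20.0
```

```bash
python3 log.py 1
```

```text
t4.32 ang 28.4 r 0.0690 x -0.0334 tq 0.552 rad -1.0 Fx -0.6 w 0.0134 g 20.0
```

step_arm --moves '[[[0,-0.002,0.0013,0,0.005],[0,-0.004,0.0026,0,0.005],[0,-0.006,0.004,0,0.005],[0,-0.008,0.0055,0,0.005],[0,-0.01,0.007,0,0.005],[0,-0.012,0.0086,0,0.005],[0,-0.0136,0.0103,0,0.005],[0,-0.0154,0.012,0,0.005],[0,-0.017,0.0138,0,0.005],[0,-0.0186,0.0156,0,0.005]]]'

```text
t: 5.15
tool_pos: [0.4582, 0.028, 0.1511]
eef_rot: [-0.16, 3.137, 0.004]
contact_force: [0.0, 6.2, 3.3]
gripper_width: 0.0133
gripper_force: 20.0
```

```bash
python3 log.py 1;  for r in "50 33" "33 13" "13 -7" "-7 -27" "-27 -47"  ; do python3 arc.py $r; done
```

```text
t5.15 ang 49.0 r 0.0688 x -0.0332 tq 0.454 rad 2.5 Fx 0.7 w 0.0133 g 20.0
[0, 0.0014, -0.0016, 0, 0.005], [0, 0.0028, -0.0031, 0, 0.005], [0, 0.0042, -0.0046, 0, 0.005], [0, 0.0057, -0.006, 0, 0.005], [0, 0.0072, -0.0074, 0, 0.005], [0, 0.0088, -0.0088, 0, 0.005], [0, 0.0104, -0.0101, 0, 0.005], [0, 0.0121, -0.0113, 0, 0.005], [0, 0.0138, -0.0126, 0, 0.005], [0, 0.0155, -0.0137, 0, 0.005], 
[0, 0.0021, -0.0013, 0, 0.005], [0, 0.0042, -0.0025, 0, 0.005], [0, 0.0063, -0.0037, 0, 0.005], [0, 0.0085, -0.0047, 0, 0.005], [0, 0.0108, -0.0057, 0, 0.005], [0, 0.013, -0.0066, 0, 0.005], [0, 0.0153, -0.0075, 0, 0.005], [0, 0.0177, -0.0082, 0, 0.005], [0, 0.02, -0.0089, 0, 0.005], [0, 0.0224, -0.0095, 0, 0.005], 
[0, 0.0024, -0.0005, 0, 0.005], [0, 0.0048, -0.0009, 0, 0.005], [0, 0.0072, -0.0013, 0, 0.005], [0, 0.0096, -0.0015, 0, 0.005], [0, 0.0121, -0.0017, 0, 0.005], [0, 0.0145, -0.0018, 0, 0.005], [0, 0.017, -0.0018, 0, 0.005], [0, 0.0194, -0.0017, 0, 0.005], [0, 0.0218, -0.0015, 0, 0.005], [0, 0.0243, -0.0013, 0, 0.005], 
[0, 0.0024, 0.0003, 0, 0.005], [0, 0.0048, 0.0008, 0, 0.005], [0, 0.0072, 0.0013, 0, 0.005], [0, 0.0096, 0.0019, 0, 0.005], [0, 0.0119, 0.0025, 0, 0.005], [0, 0.0143, 0.0033, 0, 0.005], [0, 0.0166, 0.0041, 0, 0.005], [0, 0.0188, 0.005, 0, 0.005], [0, 0.0211, 0.006, 0, 0.005], [0, 0.0232, 0.0071, 0, 0.005], 
[0, 0.0022, 0.0011, 0, 0.005], [0, 0.0043, 0.0024, 0, 0.005], [0, 0.0063, 0.0037, 0, 0.005], [0, 0.0084, 0.005, 0, 0.005], [0, 0.0103, 0.0065, 0, 0.005], [0, 0.0123, 0.008, 0, 0.005], [0, 0.0141, 0.0095, 0, 0.005], [0, 0.016, 0.0112, 0, 0.005], [0, 0.0177, 0.0129, 0, 0.005], [0, 0.0194, 0.0146, 0, 0.005],
```

step_arm --moves '[[[0,0.0014,-0.0016,0,0.005],[0,0.0028,-0.0031,0,0.005],[0,0.0042,-0.0046,0,0.005],[0,0.0057,-0.006,0,0.005],[0,0.0072,-0.0074,0,0.005],[0,0.0088,-0.0088,0,0.005],[0,0.0104,-0.01,0,0.005],[0,0.012,-0.0113,0,0.005],[0,0.0138,-0.0126,0,0.005],[0,0.0155,-0.0137,0,0.005]]]'

```text
t: 5.98
tool_pos: [0.4566, 0.0421, 0.1639]
eef_rot: [-0.158, 3.137, 0.001]
contact_force: [4.5, 4.0, -12.5]
gripper_width: 0.0131
gripper_force: 20.0
```

```bash
python3 log.py -1
```

```text
t5.98 ang 33.1 r 0.0691 x -0.0334 tq -0.273 rad 12.4 Fx 4.9 w 0.0131 g 20.0
```

step_arm --moves '[[[0,0.002,-0.0013,0,0.005],[0,0.0042,-0.0025,0,0.005],[0,0.0063,-0.0037,0,0.005],[0,0.0085,-0.0047,0,0.005],[0,0.0108,-0.0057,0,0.005],[0,0.013,-0.0066,0,0.005],[0,0.0153,-0.0075,0,0.005],[0,0.0177,-0.0082,0,0.005],[0,0.02,-0.0089,0,0.005],[0,0.0224,-0.0095,0,0.005]]]'

```text
t: 6.82
tool_pos: [0.4542, 0.0633, 0.1736]
eef_rot: [0.157, -3.138, 0.001]
contact_force: [4.3, 1.0, -17.7]
gripper_width: 0.0133
gripper_force: 20.0
```

```bash
python3 log.py -1
```

```text
t6.82 ang 13.6 r 0.0695 x -0.0336 tq -0.250 rad 17.4 Fx 4.4 w 0.0133 g 20.0
```

step_arm --moves '[[[0,0.0024,-0.0005,0,0.005],[0,0.0048,-0.001,0,0.005],[0,0.0072,-0.0013,0,0.005],[0,0.0096,-0.0015,0,0.005],[0,0.012,-0.0017,0,0.005],[0,0.0145,-0.0018,0,0.005],[0,0.017,-0.0018,0,0.005],[0,0.0194,-0.0017,0,0.005],[0,0.0218,-0.0015,0,0.005],[0,0.0243,-0.0013,0,0.005]]]'

```text
t: 7.65
tool_pos: [0.4516, 0.0871, 0.1755]
eef_rot: [0.156, -3.138, 0.001]
contact_force: [3.2, -3.7, -12.4]
gripper_width: 0.0131
gripper_force: 20.0
```

```bash
python3 log.py -1
```

```text
t7.65 ang -6.2 r 0.0699 x -0.0338 tq -0.185 rad 12.8 Fx 2.8 w 0.0131 g 20.0
```

step_arm --moves '[[[0,0.0024,0.0003,0,0.005],[0,0.0048,0.0008,0,0.005],[0,0.0072,0.0013,0,0.005],[0,0.0096,0.0019,0,0.005],[0,0.012,0.0025,0,0.005],[0,0.0143,0.0033,0,0.005],[0,0.0166,0.0041,0,0.005],[0,0.0188,0.005,0,0.005],[0,0.021,0.006,0,0.005],[0,0.0232,0.007,0,0.005]]]'

```text
t: 8.48
tool_pos: [0.4489, 0.1114, 0.1685]
eef_rot: [0.158, -3.137, -0.001]
contact_force: [0.7, -2.7, -0.6]
gripper_width: 0.0135
gripper_force: 20.0
```

```bash
python3 log.py -1
```

```text
t8.48 ang -27.1 r 0.0702 x -0.0340 tq -0.157 rad 1.8 Fx 0.4 w 0.0135 g 20.0
```

step_arm --moves '[[[0,0.0022,0.0011,0,0.005],[0,0.0043,0.0024,0,0.005],[0,0.0063,0.0037,0,0.005],[0,0.0084,0.005,0,0.005],[0,0.0103,0.0065,0,0.005],[0,0.0123,0.008,0,0.005],[0,0.014,0.0095,0,0.005],[0,0.016,0.0112,0,0.005],[0,0.0177,0.013,0,0.005],[0,0.0194,0.0146,0,0.005]]]'

```text
t: 9.32
tool_pos: [0.4468, 0.1313, 0.1537]
eef_rot: [0.159, -3.137, -0.002]
contact_force: [-3.8, 2.1, 5.2]
gripper_width: 0.013
gripper_force: 20.0
```

```bash
python3 log.py -1; cat > est.py <<'E'
import numpy as np
L=np.loadtxt('log.txt');a=np.radians(L[:,0]);s=L[:,3]
# tq applied = fric*s - gravity ; gravity torque(+angle) = A sin(a+phi), phi=heavy angle at a=0 from top
G=np.c_[s,-np.sin(a),-np.cos(a)]
p,r,_,_=np.linalg.lstsq(G,L[:,1],rcond=None);res=L[:,1]-G@p
sd=max(res.std(),.04)*np.sqrt(np.diag(np.linalg.inv(G.T@G)))
phi=np.degrees(np.arctan2(p[2],p[1]));print('fric',p[0],'A',np.hypot(*p[1:]),'phi',phi,'sd',sd,'res',res.round(3))
print('target peg angle',(180-phi+180)%360-180)
E
python3 est.py; for r in "-47 -30" "-30 -10" "-10 10"  ; do python3 arc.py $r; done
```

```text
t9.32 ang -47.5 r 0.0706 x -0.0341 tq -0.151 rad -5.3 Fx -3.5 w 0.0130 g 20.0
fric 0.40741028443856 A 0.2515563163043036 phi -59.79332505544624 sd [0.01771647 0.03559672 0.01827563] res [-0.008  0.013 -0.001  0.021 -0.024 -0.008 -0.001  0.016]
target peg angle -120.20667494455375
[0, -0.0014, -0.0015, 0, 0.005], [0, -0.0029, -0.003, 0, 0.005], [0, -0.0044, -0.0044, 0, 0.005], [0, -0.006, -0.0057, 0, 0.005], [0, -0.0076, -0.007, 0, 0.005], [0, -0.0093, -0.0083, 0, 0.005], [0, -0.0109, -0.0095, 0, 0.005], [0, -0.0127, -0.0107, 0, 0.005], [0, -0.0144, -0.0118, 0, 0.005], [0, -0.0162, -0.0129, 0, 0.005], 
[0, -0.0021, -0.0012, 0, 0.005], [0, -0.0043, -0.0023, 0, 0.005], [0, -0.0065, -0.0033, 0, 0.005], [0, -0.0088, -0.0043, 0, 0.005], [0, -0.0111, -0.0052, 0, 0.005], [0, -0.0134, -0.006, 0, 0.005], [0, -0.0157, -0.0067, 0, 0.005], [0, -0.0181, -0.0073, 0, 0.005], [0, -0.0204, -0.0078, 0, 0.005], [0, -0.0228, -0.0083, 0, 0.005], 
[0, -0.0024, -0.0004, 0, 0.005], [0, -0.0048, -0.0007, 0, 0.005], [0, -0.0073, -0.0009, 0, 0.005], [0, -0.0097, -0.001, 0, 0.005], [0, -0.0122, -0.0011, 0, 0.005], [0, -0.0146, -0.001, 0, 0.005], [0, -0.017, -0.0009, 0, 0.005], [0, -0.0195, -0.0007, 0, 0.005], [0, -0.0219, -0.0004, 0, 0.005], [0, -0.0243, -0.0, 0, 0.005],
```

step_arm --moves '[[[0,0,0,0,0.05],[0,0,0,0,0.05],[0,0,0,0,0.05],[0,0,0,0,0.05],[0,0,-0.015,0,0.05],[0,0,-0.035,0,0.05],[0,0,-0.06,0,0.05],[0,-0.02,-0.07,0,0.05],[0,-0.045,-0.076,0,0.05],[0,-0.08,-0.076,0,0.05]]]'

```text
t: 10.15
tool_pos: [0.4568, 0.0516, 0.2313]
eef_rot: [-0.164, 3.133, 0.002]
contact_force: [1.1, 0.3, 0.3]
gripper_width: 0.0501
gripper_force: 0.0
```

```bash
python3 - <<'E'
from h import *
a=grab('wrist','w2'); s=observe();print(s['t'],s['tool_pos'],s['contact_force'])
print(rel(s,pegpos(np.radians(24.5))+[0,0,-.019]).round(4))
for d in (20,24.5,29): print(d,proj(a,[pegpos(np.radians(d),-.055)]).round(0).tolist())
E
```

```text
10.2 [0.45680196 0.04182641 0.2308849 ] [ 0.4236917  -5.26602435  0.2089355 ]
[0.0011 0.0093 0.0611]
20 [[262.0, 187.0]]
24.5 [[256.0, 186.0]]
29 [[250.0, 186.0]]
```

View pics/w2.png

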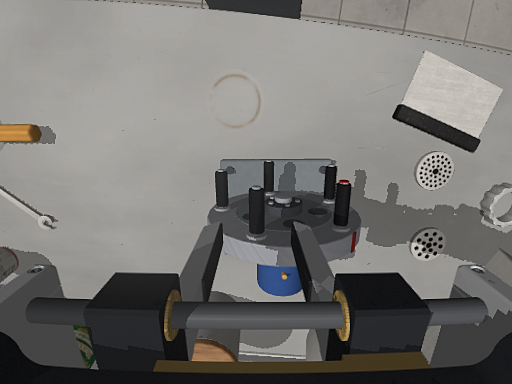

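Peg 1 is at (256,187), which confirms the wheel angle: peg 1 at 24.5°. I'll descend and grip it.

step_arm --moves '[[[0,0,0,0,0.05],[0,0,0,0,0.05],[0,0,0.02,0,0.05],[0,0,0.04,0,0.05],[0,0,0.06,0,0.05],[0,0,0.06,0,0.01],[0,0,0.06,0,0.005],[0,0,0.06,0,0.005],[0,0,0.06,0,0.005],[0,0,0.06,0,0.005]]]'

```text
t: 11.03
tool_pos: [0.4562, 0.0508, 0.1707]
eef_rot: [-0.158, 3.136, 0.001]
contact_force: [1.3, 0.7, 0.0]
gripper_width: 0.0197
gripper_force: 0.0
```

```bash
python3 log.py;for r in "24.5 5" "5 -15" "-15 -35" "-35 -55" "-55 -72"  ; do python3 arc.py $r; done
```

```text
t11.03 ang 24.2 r 0.0709 x -0.0329 tq 0.035 rad 0.2 Fx 1.4 w 0.0197 g 0.0
[0, 0.0022, -0.001, 0, 0.005], [0, 0.0044, -0.0018, 0, 0.005], [0, 0.0066, -0.0026, 0, 0.005], [0, 0.0089, -0.0034, 0, 0.005], [0, 0.0112, -0.004, 0, 0.005], [0, 0.0135, -0.0046, 0, 0.005], [0, 0.0159, -0.0051, 0, 0.005], [0, 0.0182, -0.0055, 0, 0.005], [0, 0.0206, -0.0058, 0, 0.005], [0, 0.0229, -0.006, 0, 0.005], 
[0, 0.0024, -0.0002, 0, 0.005], [0, 0.0049, -0.0003, 0, 0.005], [0, 0.0073, -0.0003, 0, 0.005], [0, 0.0098, -0.0002, 0, 0.005], [0, 0.0122, -0.0, 0, 0.005], [0, 0.0146, 0.0003, 0, 0.005], [0, 0.0171, 0.0006, 0, 0.005], [0, 0.0195, 0.001, 0, 0.005], [0, 0.0218, 0.0015, 0, 0.005], [0, 0.0242, 0.0021, 0, 0.005], 
[0, 0.0023, 0.0007, 0, 0.005], [0, 0.0047, 0.0014, 0, 0.005], [0, 0.007, 0.0023, 0, 0.005], [0, 0.0092, 0.0032, 0, 0.005], [0, 0.0115, 0.0042, 0, 0.005], [0, 0.0137, 0.0052, 0, 0.005], [0, 0.0158, 0.0064, 0, 0.005], [0, 0.0179, 0.0076, 0, 0.005], [0, 0.02, 0.0089, 0, 0.005], [0, 0.022, 0.0103, 0, 0.005], 
[0, 0.002, 0.0014, 0, 0.005], [0, 0.0039, 0.0029, 0, 0.005], [0, 0.0058, 0.0045, 0, 0.005], [0, 0.0076, 0.0061, 0, 0.005], [0, 0.0093, 0.0078, 0, 0.005], [0, 0.011, 0.0096, 0, 0.005], [0, 0.0127, 0.0114, 0, 0.005], [0, 0.0142, 0.0133, 0, 0.005], [0, 0.0158, 0.0152, 0, 0.005], [0, 0.0172, 0.0172, 0, 0.005], 
[0, 0.0012, 0.0017, 0, 0.005], [0, 0.0023, 0.0035, 0, 0.005], [0, 0.0033, 0.0053, 0, 0.005], [0, 0.0044, 0.0071, 0, 0.005], [0, 0.0053, 0.0089, 0, 0.005], [0, 0.0062, 0.0108, 0, 0.005], [0, 0.007, 0.0127, 0, 0.005], [0, 0.0078, 0.0146, 0, 0.005], [0, 0.0086, 0.0166, 0, 0.005], [0, 0.0092, 0.0185, 0, 0.005],
```

step_arm --moves '[[[0,0,0,0,0.005],[0,0,0,0,0.005],[0,0.0022,-0.001,0,0.005],[0,0.0044,-0.002,0,0.005],[0,0.007,-0.0028,0,0.005],[0,0.01,-0.0037,0,0.005],[0,0.013,-0.0045,0,0.005],[0,0.0165,-0.005,0,0.005],[0,0.02,-0.0057,0,0.005],[0,0.0229,-0.006,0,0.005]]]'

```text
t: 11.87
tool_pos: [0.4535, 0.0731, 0.1766]
eef_rot: [-0.157, 3.137, -0.0]
contact_force: [-0.3, -3.4, 9.5]
gripper_width: 0.0129
gripper_force: 20.0
```

```bash
sed -i "s/%(np.degrees(a),tq/%(np.degrees(a)-72,tq/" log.py; python3 log.py -1
```

```text
t11.87 ang 5.3 r 0.0709 x -0.0333 tq -0.175 rad -9.8 Fx -0.7 w 0.0129 g 20.0
```

step_arm --moves '[[[0,0.0024,-0.0002,0,0.005],[0,0.0049,-0.0003,0,0.005],[0,0.0073,-0.0003,0,0.005],[0,0.0098,-0.0002,0,0.005],[0,0.0122,0,0,0.005],[0,0.0146,0.0003,0,0.005],[0,0.017,0.0006,0,0.005],[0,0.0195,0.001,0,0.005],[0,0.0218,0.0015,0,0.005],[0,0.0242,0.002,0,0.005]]]'

```text
t: 12.7
tool_pos: [0.4507, 0.0984, 0.1748]
eef_rot: [-0.158, 3.137, 0.002]
contact_force: [-1.0, -0.4, 11.4]
gripper_width: 0.0132
gripper_force: 20.0
```

```bash
python3 log.py -1
```

```text
t12.70 ang -15.3 r 0.0714 x -0.0335 tq -0.229 rad -11.0 Fx -1.0 w 0.0132 g 20.0
```

step_arm --moves '[[[0,0.0023,0.0007,0,0.005],[0,0.0047,0.0014,0,0.005],[0,0.007,0.0023,0,0.005],[0,0.0092,0.0032,0,0.005],[0,0.0115,0.0042,0,0.005],[0,0.0137,0.0052,0,0.005],[0,0.0158,0.0064,0,0.005],[0,0.018,0.0076,0,0.005],[0,0.02,0.009,0,0.005],[0,0.022,0.0103,0,0.005]]]'

```text
t: 13.53
tool_pos: [0.4482, 0.1211, 0.1643]
eef_rot: [-0.159, 3.137, 0.003]
contact_force: [-1.4, 0.8, 9.1]
gripper_width: 0.0131
gripper_force: 20.0
```

```bash
python3 log.py -1
```

```text
t13.53 ang -35.6 r 0.0716 x -0.0338 tq -0.316 rad -7.9 Fx -1.3 w 0.0131 g 20.0
```

step_arm --moves '[[[0,0.002,0.0014,0,0.005],[0,0.004,0.003,0,0.005],[0,0.0058,0.0045,0,0.005],[0,0.0076,0.006,0,0.005],[0,0.0093,0.0078,0,0.005],[0,0.011,0.0096,0,0.005],[0,0.0127,0.0114,0,0.005],[0,0.0142,0.0133,0,0.005],[0,0.0158,0.0152,0,0.005],[0,0.0172,0.0172,0,0.005]]]'

```text
t: 14.37
tool_pos: [0.4463, 0.1382, 0.1469]
eef_rot: [0.159, -3.137, -0.003]
contact_force: [-1.7, 0.8, 8.2]
gripper_width: 0.0137
gripper_force: 20.0
```

```bash
python3 log.py -1; python3 est.py; for r in "-55 -35" "-35 -15" "-15 5" ; do python3 arc.py $r; done
```

```text
t14.37 ang -55.3 r 0.0717 x -0.0339 tq -0.433 rad -5.5 Fx -1.6 w 0.0137 g 20.0
fric 0.4088356717436778 A 0.26685111988602794 phi -56.00413567825317 sd [0.01740443 0.02627774 0.01707306] res [-0.011  0.019  0.013  0.032 -0.021 -0.012 -0.013 -0.002  0.009  0.021
  0.018 -0.009]
target peg angle -123.99586432174681
[0, -0.0014, -0.002, 0, 0.005], [0, -0.0029, -0.0039, 0, 0.005], [0, -0.0045, -0.0058, 0, 0.005], [0, -0.0061, -0.0076, 0, 0.005], [0, -0.0078, -0.0093, 0, 0.005], [0, -0.0096, -0.011, 0, 0.005], [0, -0.0114, -0.0127, 0, 0.005], [0, -0.0133, -0.0142, 0, 0.005], [0, -0.0152, -0.0158, 0, 0.005], [0, -0.0172, -0.0172, 0, 0.005], 
[0, -0.002, -0.0014, 0, 0.005], [0, -0.0041, -0.0027, 0, 0.005], [0, -0.0062, -0.0039, 0, 0.005], [0, -0.0084, -0.005, 0, 0.005], [0, -0.0106, -0.0061, 0, 0.005], [0, -0.0128, -0.0071, 0, 0.005], [0, -0.0151, -0.008, 0, 0.005], [0, -0.0174, -0.0088, 0, 0.005], [0, -0.0197, -0.0096, 0, 0.005], [0, -0.022, -0.0103, 0, 0.005], 
[0, -0.0024, -0.0006, 0, 0.005], [0, -0.0048, -0.0011, 0, 0.005], [0, -0.0072, -0.0015, 0, 0.005], [0, -0.0096, -0.0019, 0, 0.005], [0, -0.012, -0.0021, 0, 0.005], [0, -0.0145, -0.0023, 0, 0.005], [0, -0.0169, -0.0024, 0, 0.005], [0, -0.0193, -0.0024, 0, 0.005], [0, -0.0218, -0.0023, 0, 0.005], [0, -0.0242, -0.0021, 0, 0.005],
```

step_arm --moves '[[[0,-0.0014,-0.002,0,0.005],[0,-0.003,-0.004,0,0.005],[0,-0.0045,-0.0058,0,0.005],[0,-0.006,-0.0076,0,0.005],[0,-0.0078,-0.0093,0,0.005],[0,-0.0096,-0.011,0,0.005],[0,-0.0114,-0.0127,0,0.005],[0,-0.0133,-0.0142,0,0.005],[0,-0.0152,-0.0158,0,0.005],[0,-0.0172,-0.0172,0,0.005]]]'

```text
t: 15.2
tool_pos: [0.4481, 0.1222, 0.1635]
eef_rot: [0.16, -3.137, -0.005]
contact_force: [0.8, 8.3, -2.0]
gripper_width: 0.0133
gripper_force: 20.0
```

```bash
python3 log.py 1
```

```text
t15.20 ang -36.7 r 0.0717 x -0.0338 tq 0.539 rad -3.3 Fx 1.6 w 0.0133 g 20.0
```

step_arm --moves '[[[0,-0.002,-0.0014,0,0.005],[0,-0.004,-0.0027,0,0.005],[0,-0.0062,-0.0039,0,0.005],[0,-0.0084,-0.005,0,0.005],[0,-0.0106,-0.006,0,0.005],[0,-0.0128,-0.007,0,0.005],[0,-0.015,-0.008,0,0.005],[0,-0.0174,-0.0088,0,0.005],[0,-0.0197,-0.0096,0,0.005],[0,-0.022,-0.0103,0,0.005]]]'

```text
t: 16.03
tool_pos: [0.4504, 0.1013, 0.1741]
eef_rot: [-0.161, 3.137, 0.007]
contact_force: [-0.1, 9.5, 1.1]
gripper_width: 0.0134
gripper_force: 20.0
```

```bash
python3 log.py 1; python3 est.py; python3 arc.py -35 -52
```

```text
t16.03 ang -17.7 r 0.0715 x -0.0336 tq 0.607 rad -3.9 Fx 0.9 w 0.0134 g 20.0
fric 0.42286084606089985 A 0.2841331267658671 phi -52.84457402398847 sd [0.01186907 0.01661021 0.01622539] res [-0.027  0.011  0.012  0.054 -0.007 -0.006 -0.014 -0.008  0.     0.012
  0.012 -0.01   0.026  0.011]
target peg angle -127.15542597601154
[0, 0.0017, 0.0012, 0, 0.005], [0, 0.0033, 0.0025, 0, 0.005], [0, 0.0049, 0.0038, 0, 0.005], [0, 0.0065, 0.0052, 0, 0.005], [0, 0.008, 0.0066, 0, 0.005], [0, 0.0095, 0.008, 0, 0.005], [0, 0.011, 0.0095, 0, 0.005], [0, 0.0124, 0.011, 0, 0.005], [0, 0.0137, 0.0126, 0, 0.005], [0, 0.015, 0.0142, 0, 0.005],
```

step_arm --moves '[[[0,0.0023,0.0007,0,0.005],[0,0.0047,0.0014,0,0.005],[0,0.007,0.0023,0,0.005],[0,0.0092,0.0032,0,0.005],[0,0.0115,0.0042,0,0.005],[0,0.0137,0.0052,0,0.005],[0,0.0158,0.0064,0,0.005],[0,0.018,0.0076,0,0.005],[0,0.02,0.009,0,0.005],[0,0.022,0.0103,0,0.005]]]'

```text
t: 16.87
tool_pos: [0.4483, 0.1206, 0.1646]
eef_rot: [-0.158, 3.137, 0.003]
contact_force: [-1.2, 1.7, 10.1]
gripper_width: 0.0135
gripper_force: 20.0
```

```bash
python3 log.py -1; python3 est.py
```

```text
t16.87 ang -35.1 r 0.0716 x -0.0337 tq -0.302 rad -9.4 Fx -1.1 w 0.0135 g 20.0
fric 0.42185047423072247 A 0.2848093561001004 phi -52.42806110308901 sd [0.01172378 0.01617815 0.01617202] res [-0.025  0.014  0.015  0.054 -0.007 -0.007 -0.015 -0.01  -0.002  0.009
  0.009 -0.013  0.025  0.01   0.02 ]
target peg angle -127.57193889691098
```

step_arm --moves '[[[0,0.002,0.0014,0,0.005],[0,0.004,0.003,0,0.005],[0,0.0058,0.0045,0,0.005],[0,0.0076,0.006,0,0.005],[0,0.0093,0.0078,0,0.005],[0,0.011,0.0096,0,0.005],[0,0.0127,0.0114,0,0.005],[0,0.0142,0.0133,0,0.005],[0,0.0158,0.0152,0,0.005],[0,0.0178,0.018,0,0.005]]]'

```text
t: 17.7
tool_pos: [0.4463, 0.1385, 0.1464]
eef_rot: [-0.158, 3.138, 0.003]
contact_force: [-2.0, 3.5, 8.9]
gripper_width: 0.0134
gripper_force: 20.0
```

```bash
python3 log.py -1; python3 est.py
```

```text
t17.70 ang -55.7 r 0.0717 x -0.0339 tq -0.368 rad -8.0 Fx -1.6 w 0.0134 g 20.0
fric 0.4189504223451152 A 0.2827440017582265 phi -51.562005730994365 sd [0.01149714 0.01609197 0.01581559] res [-0.018  0.022  0.022  0.056 -0.005 -0.005 -0.015 -0.011 -0.005  0.004
  0.002 -0.02   0.024  0.011  0.014  0.047]
target peg angle -128.43799426900563
```

step_arm --moves '[[[0,0,0,0,0.005],[0,0,0,0,0.005],[0,0,0,0,0.005],[0,0,0,0,0.005],[0,0,0,0,0.005],[0,0,0,0,0.005],[0,0,0,0,0.005],[0,0,0,0,0.005],[0,0,0,0,0.005],[0,0,0,0,0.005]]]'

```text
t: 18.53
tool_pos: [0.4463, 0.1388, 0.1459]
eef_rot: [0.159, -3.137, -0.003]
contact_force: [-1.1, 6.2, 6.3]
gripper_width: 0.013
gripper_force: 20.0
```

```bash
python3 log.py
```

```text
t18.53 ang -56.1 r 0.0716 x -0.0339 tq -0.121 rad -8.7 Fx -0.5 w 0.0130 g 20.0
```

```bash
python3 -c "
from h import *
s=observe();print(np.abs(s['joint_velocities']).max(),s['gripper_force']);print(job.hand_in())"
```

```text
0.0026802725241381253 19.994484186172485
the job is handed in; nothing more can be done
None
```

I handed the job in at 18.5 s with the wheel still and one peg gripped at 20 N. By my force measurements the heavy side is straight down to within about 3–5° (limit 20°), but the hand-in returned no verdict.

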